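Stack the sugar tin, close it with the nested lids, lift off the outer lid

TASK

First stack the open tin of sugar cubes squarely on the closed tin, without pushing the closed tin away, and let go. Then pick up the nested pair of lids together by the inner lid's wooden tab, lower them squarely onto the sugar tin until the inner lid is fully home, and let go. Finally take the outer lid alone by its brass collar and lift it level about 10 cm, leaving the inner lid seated and undisturbed; finish while still holding the outer lid up for wiping, and leave everything else on the worktop where it is.

Things in the scene. Friction and masses are not known exactly. Their poses are not given: they have to be found in the camera images.
- bottom_tin_top (a point): centre of the flat top of the closed green tin, 58 mm (its x) by 92 mm (its y) by 50 mm high, loose, about 0.6 kg. Axes as the tin's: x across the short side, y along the long side, z up; a half turn makes no difference. A wall shelf of glasses, underside 0.44 m above the worktop, begins at x = 0.62: keep the arm clear of it.
- sugar_tin_center (a point): centre of the open green tin with white sugar cubes, 58 mm (its x) by 92 mm (its y) by 52 mm high, loose, 0.25 kg; the point is half-way up, 26 mm above its flat underside. Walls 4 mm, mouth 50x84 mm. Take it across the short side (x) from above; a half turn makes no difference.
- inner_lid_tab (a point): point on the inner lid's axis, 14 mm below the top of its upright wooden tab (12 mm thick in x, 22 mm wide in y; the top 28 mm stand free above the outer lid's collar). 43 mm below it: underside of the 58x92 mm plate that rests on the tin's rim; 52 mm below: foot of the 44x78 mm plug, lower half 41x75. 0.18 kg, loose, stands on its plug; outer lid lies loose on it, so the tab lifts both.
- outer_lid_collar (a point): middle of the outer lid's upright brass collar, 34 mm (its x) by 44 mm (y) outside, 20 mm high, open in the middle: the lid's flat top is 10 mm below this point, skirt's edge 18 mm below. Green lid 69x103 mm, 0.12 kg, lies loose on the inner lid with 2.5 mm play; the tab stands in the collar, 7 mm free each side, tip 38 mm above this point. Lifted straight up it comes off alone.
- slate_coaster: dark slate coaster, 92x92x8 mm; origin under its centre
- opener: bottle opener with a blue handle lying flat, 45x154x11 mm; origin under its centre
- stopper: small steel bottle stopper, 37 mm across, 73 mm high; origin under its centre
- measure: steel double jigger, 44 mm across, 88 mm high; origin under its centre

How it is judged:
On the way, in this order (a step that is already met when the one before it is completed fails the run):
1. the sugar tin stands squarely on the closed tin, released and at rest (horizontal distance between sugar_tin_center and bottom_tin_top below 0.007 m and angle between the y axis of sugar_tin_center and the y axis of bottom_tin_top, either way round below 0.12 rad and z of sugar_tin_center in the frame of bottom_tin_top between 0.023 and 0.029 m and angle between sugar_tin_center's own z axis and vertical below 0.05 rad and contact force between the fingers and sugar_tin below 0.1 N and linear speed of sugar_tin below 0.02 m/s), for 0.2 s.
2. the nested lids sit on the sugar tin, inner lid fully home, outer lid still on it, released and at rest (horizontal distance between sugar_tin_center and bottom_tin_top below 0.007 m and angle between the y axis of sugar_tin_center and the y axis of bottom_tin_top, either way round below 0.12 rad and z of sugar_tin_center in the frame of bottom_tin_top between 0.023 and 0.029 m and angle between sugar_tin_center's own z axis and vertical below 0.05 rad and horizontal distance between inner_lid_tab and sugar_tin_center below 0.006 m and angle between the y axis of inner_lid_tab and the y axis of sugar_tin_center, either way round below 0.15 rad and z of inner_lid_tab in the frame of sugar_tin_center between 0.066 and 0.072 m and angle between each of inner_lid_tab, outer_lid_collar's own z axis and vertical below 0.06 rad and z of outer_lid_collar in the frame of inner_lid_tab between -0.027 and -0.021 m and contact force between the fingers and inner_lid below 0.1 N and contact force between the fingers and outer_lid below 0.1 N and linear speed of inner_lid below 0.02 m/s), for 0.2 s.
At the end, for the whole second after the job is handed in: Sugar tin on the closed tin (centres within 7 mm, 0.12 rad); inner lid fully home in it (6 mm, 0.15 rad, height 3 mm), untouched by the fingers; outer lid held by the fingers, level within 0.2 rad, 60 mm or more above its nested place, touching neither lid nor tin, at rest (horizontal distance between sugar_tin_center and bottom_tin_top below 0.007 m and angle between the y axis of sugar_tin_center and the y axis of bottom_tin_top, either way round below 0.12 rad and z of sugar_tin_center in the frame of bottom_tin_top between 0.023 and 0.029 m and angle between sugar_tin_center's own z axis and vertical below 0.05 rad and horizontal distance between inner_lid_tab and sugar_tin_center below 0.006 m and angle between the y axis of inner_lid_tab and the y axis of sugar_tin_center, either way round below 0.15 rad and z of inner_lid_tab in the frame of sugar_tin_center between 0.066 and 0.072 m and angle between inner_lid_tab's own z axis and vertical below 0.06 rad and z of outer_lid_collar in the frame of inner_lid_tab above 0.036 m and angle between outer_lid_collar's own z axis and vertical below 0.2 rad and contact force between the fingers and outer_lid above 1 N and contact force between outer_lid and inner_lid below 0.05 N and contact force between outer_lid and sugar_tin below 0.05 N and contact force between the fingers and inner_lid below 0.1 N and linear speed of outer_lid below 0.03 m/s and linear speed of inner_lid below 0.02 m/s); the arm keeps its last pose, push and grip.
It fails at once if the outer lid comes off (over 10 mm) while the inner lid is not fully home in the stacked sugar tin, or the inner lid is shifted once the outer lid is off (z of outer_lid_collar in the frame of inner_lid_tab above -0.014 m and not ((horizontal distance between sugar_tin_center and bottom_tin_top below 0.007 m and angle between the y axis of sugar_tin_center and the y axis of bottom_tin_top, either way round below 0.12 rad and z of sugar_tin_center in the frame of bottom_tin_top between 0.023 and 0.029 m and angle between sugar_tin_center's own z axis and vertical below 0.05 rad) and (horizontal distance between inner_lid_tab and sugar_tin_center below 0.006 m and angle between the y axis of inner_lid_tab and the y axis of sugar_tin_center, either way round below 0.15 rad and z of inner_lid_tab in the frame of sugar_tin_center between 0.066 and 0.072 m and angle between inner_lid_tab's own z axis and vertical below 0.06 rad))).
It fails at once if the inner lid is tipped (angle between inner_lid_tab's own z axis and vertical above 0.35 rad).
It fails at once if the sugar tin is tipped (angle between sugar_tin_center's own z axis and vertical above 0.35 rad).
It fails at once if the closed tin is pushed more than 20 mm from its place (distance of bottom_tin_top from where it was at the start of the episode above 0.02 m).
It fails at once if another thing on the worktop is moved more than 30 mm (distance of any of slate_coaster, opener, stopper, measure from where it was at the start of the episode above 0.03 m).
It also fails if it takes over 64 s, if anything falls off the work surface, if the arm or the gripper's body presses on something with over 40 N, if the wrist force passes 120 N, or if a joint passes its speed limit or range.

ROBOT

A 7-joint arm with a two-finger parallel gripper is mounted at the origin on a cart in front of the work surface, level with it; the furniture and walls round the work are solid. World frame = base frame: x ahead of the robot, y to its left, z up, the work surface at z = 0. Lengths are in m, angles in rad, forces in N, time in s.
With the tool pointing down it reaches from about 0.4 to 0.85 m from the base axis. Payload 10.4 kg.
Tool frame: the origin (TCP) lies at the very end of the fingers, on their centre line; the grasp point (between the pads) lies 19 mm behind it (manip.grip_depth is the distance from the TCP to the grasp point, in m); z points along the fingers, x is the direction in which the jaws open and shut, and the axes are right-handed (so a half turn about z gives the same grasp; the last joint's range is limited). The gripper opens to 85 mm and grips with 20 to 120 N. Pads are 22 mm wide; open, the fingers measure 114 mm over their backs; the gripper's body (76 mm by 85 mm) begins 54 mm behind the grasp point. The pads swing forward as they close: fully open they stand 13 mm farther back than shut.
Start: joints at [1.103, 0.332, -0.065, 1.46, 0.022, 1.35, -0.088], TCP at [0.269, -0.564, 0.231] pointing down, gripper open.
Joint ranges: [-2.6, 2.6], [-0.5, 2.12], [-1.47, 1.34], [0.16, 2.42], [-1.27, 4.41], [0.06, 2.06], [-2.6, 2.6]. Speed limits (rad/s): [2.22, 2.22, 2.79, 2.79, 3.14, 3.14, 3.14].

INTERFACE

Orientations are given as a unit quaternion [x, y, z, w].
In Python, from workcell import manip, cams gives the robot as it stands. The module is installed in compiled form; this text tells all that it offers.
- The arm moves only by the tool move_arm, never from a script. Its arguments are lists of equal length, an entry for each row: "claw": the opening, from 0 (shut) to 1 (fully open); "dp": the shift along the tool's x, y, z as a fraction of full scale, a list of three; "turn": the turn, a rotation vector about the tool's x, y, z as a fraction of full scale, a list of three. A call has 1 to 8 rows; each row shifts and turns the commanded pose from where the row before left it, along the tool's axes as they then stand; what a row does not reach is not made up. Full scale, the value 1, is 200 mm for a shift and 45 degrees for a turn. A row lasts 1/12 s, in which the tool goes at most 41.7 mm and 7.16 degrees, less where a joint would pass 70% of its speed; a pose out of reach is approached as far as the arm can. A call with a number of a shift or a turn outside -1 to 1 is refused whole. A call with a gripper value outside its range is refused whole. The fingers move at their own pace and stop on an object; "grip_force" is the grip in N (left out, the last holds). Time passes only in rows, so rows that do not move let the fingers close. It gives the time, the measured TCP pose, the force and the opening at its end, in the units of the state.
- manip.get_obs(): the state, without advancing time (a new reading comes with each control period).
- cams.camera(name): name is "scene" or "top"; returns the picture (400x640x3 uint8, red, green, blue); there is no depth.
- cams.camera_info(name): a dict with "fx", "fy", "cx", "cy" (pixels), "pose" (4x4, takes a point from camera to world coordinates). Camera axes: x right, y down, z forward; pixel columns grow to the right and rows downward; lengths in m; the calibration is good to about 2 mm. A picture is of the moment at which its call begins. camera_info takes no time and is no camera call.
- manip.hand_in(): hands the job in, once; it reports no verdict.
The state is a dict: "clock": time; "joint_pos": joint angles; "joint_velocities": joint speeds; "tau": joint torques, N m; "position": TCP position; "ee_rot": TCP orientation; "ft_force": force on the tool from outside, world axes, zero at the start; "torque": the same for the moment, N m; "grip_width": opening from 0.0 (shut) to 1.0 (fully open).
Only numpy, scipy, OpenCV 4.12 (cv2) and the standard library are available. Lean on these libraries where they do the work, as an engineer would, in place of code of your own. Each camera call takes 0.05 s, during which the arm holds its last target.

## Working session

There is one attempt and no reset: what is moved stays moved. The work goes in short steps, Python scripts to look and compute and a tool call to move; the robot and the scene stay as the last step left them, time stands still between calls to the robot, and variables do not carry over. Pictures are saved under pics/ and viewed, and the job is handed in when it is done.

Besides the shell and the picture viewer there is one more tool, called after "Request:" by a JSON object that holds its "fn" and its "kwargs", one argument or row to a line. move_arm: Moves the arm, as the interface text tells. Shift numbers are shares of 200 mm and turn numbers shares of 45 degrees, none past 1 either way. Its arguments: {"type":"object","properties":{"claw":{"type":"array","items":{"type":"number"}},"dp":{"type":"array","items":{"type":"array","items":{"type":"number"}}},"turn":{"type":"array","items":{"type":"array","items":{"type":"number"}}},"grip_force":{"type":"number"}},"required":["claw","dp","turn"]}

```bash
mkdir -p pics; python3 - <<'E'
from workcell import manip, cams
import cv2,numpy as np
print(manip.get_obs(), manip.grip_depth)
for n in("scene","top"):
    im=cams.camera(n); cv2.imwrite(f"pics/{n}0.png",im[:,:,::-1]); i=cams.camera_info(n); print(n,{k:np.round(v,4) for k,v in i.items()})
E
```

```text
{'clock': 0.0, 'joint_pos': array([ 1.10341776,  0.3328535 , -0.06467476,  1.46096122,  0.02160004,
        1.34988263, -0.08848566]), 'joint_velocities': array([ 0.00199134,  0.00250862,  0.00033957, -0.00077627,  0.0005543 ,
       -0.00029985, -0.00060181]), 'tau': array([ 1.05203766e-03, -6.25445652e+01,  4.98421106e-02, -3.91606915e+01,
        1.61471096e-02,  9.85960913e-03,  1.10501927e-05]), 'position': array([ 0.26873   , -0.5638589 ,  0.23051783]), 'ee_rot': array([ 8.45655968e-01, -5.33727916e-01, -6.14929052e-04, -3.44200965e-04]), 'ft_force': array([ 0.50055984, -0.18977757, -0.25280862]), 'torque': array([ 0.02001698, -0.04643074, -0.00618893]), 'grip_width': 0.9972340016157691} 0.0187
scene {'fx': np.float64(423.6716), 'fy': np.float64(423.6716), 'cx': np.float64(319.1191), 'cy': np.float64(200.2092), 'pose': array([[-0.5964, -0.5263,  0.606 , -0.1093],
       [-0.8025,  0.3773, -0.4621,  0.5082],
       [ 0.0145, -0.762 , -0.6475,  0.7341],
       [ 0.    ,  0.    ,  0.    ,  1.    ]])}
top {'fx': np.float64(464.4616), 'fy': np.float64(464.4616), 'cx': np.float64(320.2281), 'cy': np.float64(201.3388), 'pose': array([[ 0.0187, -0.9844,  0.1751,  0.3212],
       [-0.9996, -0.022 , -0.0167,  0.0075],
       [ 0.0202, -0.1747, -0.9844,  1.3214],
       [ 0.    ,  0.    ,  0.    ,  1.    ]])}
```

View pics/scene0.png

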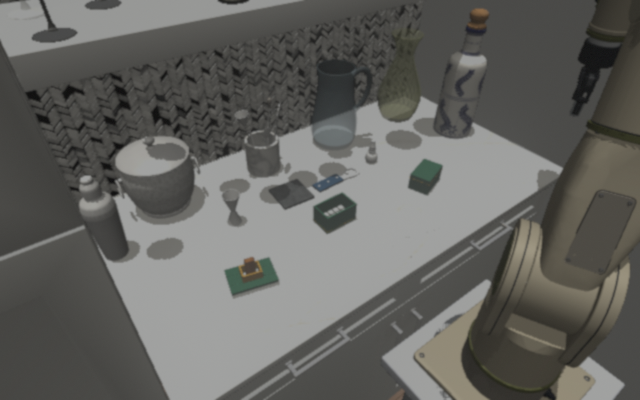

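View pics/top0.png

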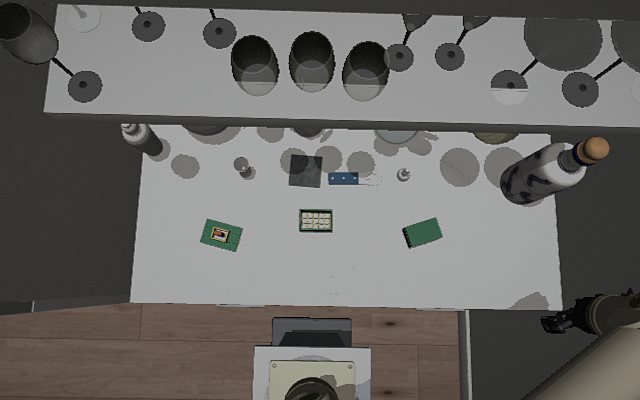

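```bash
python3 - <<'E'
import cv2,numpy as np
t=cv2.imread("pics/top0.png");s=cv2.imread("pics/scene0.png")
def c(im,x,y,w=33,h=33):
    return cv2.resize(im[y-h:y+h,x-w:x+w],(264,264),interpolation=cv2.INTER_NEAREST)
o=np.vstack([np.hstack([c(t,221,235),c(t,316,220),c(t,422,233)]),np.hstack([c(s,251,274),c(s,335,212),c(s,425,177)])])
o=np.clip(o*1.8,0,255).astype(np.uint8)
cv2.imwrite("pics/crop0.png",o)
E
```

```text
(no output)
```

View pics/crop0.png

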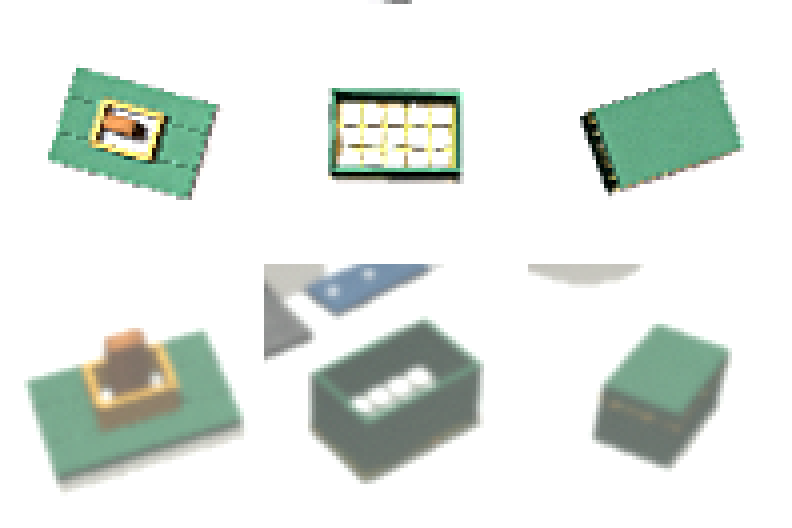

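```bash
cat > h.py <<'E'
import cv2,numpy as np
from workcell import manip,cams
from scipy.optimize import minimize
INFO={n:cams.camera_info(n) for n in("scene","top")}
def proj(n,P):
    i=INFO[n];T=np.linalg.inv(i["pose"]);q=np.atleast_2d(P)@T[:3,:3].T+T[:3,3]
    return np.c_[i["fx"]*q[:,0]/q[:,2]+i["cx"],i["fy"]*q[:,1]/q[:,2]+i["cy"]]
def ray(n,u,v,z):
    i=INFO[n];d=i["pose"][:3,:3]@np.array([(u-i["cx"])/i["fx"],(v-i["cy"])/i["fy"],1]);o=i["pose"][:3,3]
    return o+d*(z-o[2])/d[2]
def box(p,dx,dy,z0,z1):
    x,y,a=p;c,s=np.cos(a),np.sin(a)
    return np.array([[x+c*u*dx/2-s*v*dy/2,y+s*u*dx/2+c*v*dy/2,z] for u in(-1,1) for v in(-1,1) for z in(z0,z1)])
def render(n,P,shape=(400,640)):
    S=4;m=np.zeros((shape[0]*S,shape[1]*S),np.uint8)
    q=proj(n,P);h=cv2.convexHull(((q+.5)*S-.5).astype(np.float32))
    cv2.fillConvexPoly(m,np.round(h*16).astype(np.int32),255,shift=4)
    return cv2.resize(m,(shape[1],shape[0]),interpolation=cv2.INTER_AREA)/255.
def ext(im,n,c,win,thr):
    # foreground mask: red channel lower than thr share of local background; filled hull of component
    x,y=np.round(c).astype(int);m=np.zeros(im.shape[:2],np.uint8)
    sub=im[y-win:y+win,x-win:x+win].astype(float)
    bg=np.median(sub[sub.sum(2)>np.percentile(sub.sum(2),60)],axis=0)
    g=sub/bg
    k=thr(g).astype(np.uint8)
    nn,l,st,_=cv2.connectedComponentsWithStats(k,connectivity=4)
    j=1+np.argmax(st[1:,4]);k=(l==j).astype(np.uint8)
    cs,_=cv2.findContours(k,cv2.RETR_EXTERNAL,cv2.CHAIN_APPROX_NONE)
    cv2.drawContours(k,cs,-1,1,-1)
    m[y-win:y+win,x-win:x+win]=k
    return m
def fit(masks,p0,dims):
    def f(p):
        P=box(p,*dims);return sum(np.abs(render(n,P)-masks[n]).sum() for n in masks)
    p0=np.array(p0)
    best=None
    for d in(.01,.004,.002):
        sim=np.vstack([p0]+[p0+np.eye(3)[i]*[d,d,d*15] for i in range(3)])
        r=minimize(f,p0,method="Nelder-Mead",options=dict(initial_simplex=sim,xatol=1e-4,fatol=.05));p0=r.x
    return p0,r.fun
E
cat > m.py <<'E'
from h import *
dark=lambda g:(g[...,0]<.7)
green=lambda g:(g[...,0]<.75)&(g[...,1]-g[...,0]>.06)
objs={"closed":((422,233),(425,177),(58,92,0,50),dark,25,1.3),"sugar":((316,220),(335,212),(58,92,0,52),dark,27,1.57),"lid":((221,235),(251,274),(69,103,10,18),green,30,1.3)}
I={n:cv2.imread(f"pics/{n}0.png")[:,:,::-1] for n in("top","scene")}
out=[]
for k,(ct,cs,d,th,w,a) in objs.items():
    d=np.array(d)/1000
    M={"top":ext(I["top"],"top",ct,w,th),"scene":ext(I["scene"],"scene",cs,w,th)}
    x0=ray("top",*ct,d[3])
    for sub in(["top","scene"],["top"],["scene"]):
        r=min((fit({n:M[n] for n in sub},[x0[0],x0[1],a0],d) for a0 in(a,-a)),key=lambda r:r[1])
        print(k,sub,np.round(r[0],4),round(r[1],1),[int(M[n].sum()) for n in sub])
        if len(sub)==2:
            for n in sub:
                c=ct if n=="top" else cs
                o=np.clip(I[n][:,:,::-1]*1.6,0,255).astype(np.uint8).copy()
                e=cv2.findContours(M[n],0,1)[0]
                o=o[c[1]-33:c[1]+33,c[0]-33:c[0]+33];o=cv2.resize(o,(264,264),interpolation=0)
                q=(cv2.convexHull(proj(n,box(r[0],*d)).astype(np.float32))-np.array(c)+33+.5)*4
                cv2.polylines(o,[q.astype(int)],True,(0,0,255));
                mm=cv2.resize(M[n][c[1]-33:c[1]+33,c[0]-33:c[0]+33],(264,264),interpolation=0)
                cv2.drawContours(o,cv2.findContours(mm,0,1)[0],-1,(255,0,0),1)
                out.append(o)
cv2.imwrite("pics/fit0.png",np.vstack([np.hstack(out[0::2]),np.hstack(out[1::2])]))
E
python3 m.py
```

```text
closed ['top', 'scene'] [ 0.4673 -0.3014  0.3524] 107.4 [798, 815]
closed ['top'] [ 0.4683 -0.3011  0.3286] 38.1 [798]
closed ['scene'] [ 0.4656 -0.3002  0.3604] 48.0 [815]
sugar ['top', 'scene'] [ 4.9520e-01 -1.5000e-03  3.1525e+00] 107.7 [794, 1210]
sugar ['top'] [ 0.4973 -0.0015  0.0177] 21.2 [794]
sugar ['scene'] [ 4.923e-01 -1.000e-04 -9.211e-01] 314.7 [1210]
lid ['top', 'scene'] [ 0.4524  0.2634 -0.2395] 558.4 [903, 810]
lid ['top'] [ 0.4522  0.2637 -0.2599] 39.4 [903]
lid ['scene'] [ 0.4521  0.263  -0.2389] 514.9 [810]
```

View pics/fit0.png

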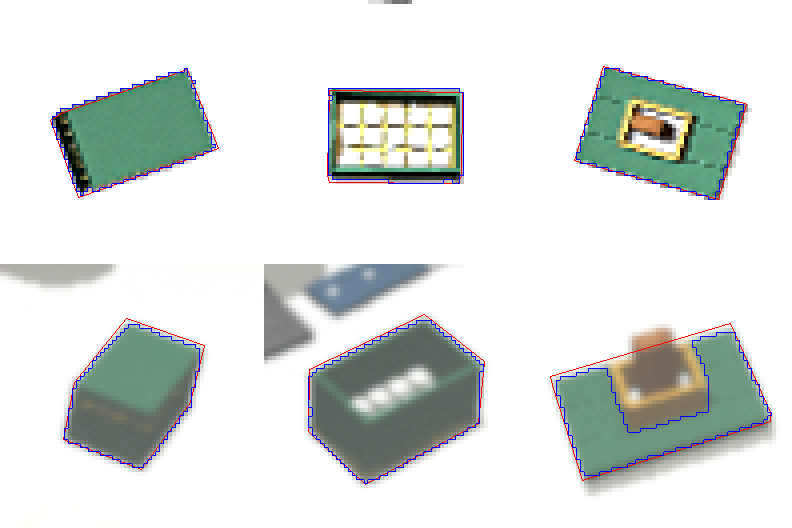

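```bash
cat > plan.py <<'E'
import sys,numpy as np
from workcell import manip
from scipy.spatial.transform import Rotation as R
np.set_printoptions(suppress=True)
def cur():
    o=manip.get_obs();r=R.from_quat(o["ee_rot"]);x=r.as_matrix()[:,0]
    return o,r,o["position"],np.degrees(np.arctan2(x[1],x[0]))
def plan(x,y,z,yaw,n,p=None,a=None,dec=3):
    # yaw: deg of tool x; tool down. prints rows
    o,r,p_,a_=cur();p=p_ if p is None else np.array(p);a=a_ if a is None else a
    dy=(yaw-a+180)%360-180;t=round(-dy/n/45,4);dp=[];d=(np.array([x,y,z])-p)/n
    acc=np.zeros(3);P=p.copy();A=a
    for i in range(n):
        q=R.from_quat([np.cos(np.radians(A/2)),np.sin(np.radians(A/2)),0,0])
        want=p+d*(i+1)-P
        s=np.round(q.inv().apply(want)/.2,dec);dp.append(s.tolist());P=P+q.apply(s*.2);A+=-t*45
    print("from",np.round(p,4),round(a,2),"tilt",np.round(np.degrees(np.arccos(-r.as_matrix()[2,2])),2));print("dp",dp);print("turn",t,"end",np.round(P,4),round(A,2))
if __name__=="__main__":
    v=[float(s) for s in sys.argv[1:]];plan(*v[:4],int(v[4]))
E
python3 plan.py 0.496 -0.001 0.15 0.7 20
python3 -c "
from h import *
for p in [(306,187),(347,185),(404,180),(240,178)]: print(ray('top',*p,.005))"
```

```text
from [ 0.2688 -0.5639  0.2306] -64.51 tilt 0.07
dp [[-0.103, -0.112, 0.02], [-0.096, -0.117, 0.02], [-0.089, -0.123, 0.02], [-0.082, -0.128, 0.021], [-0.075, -0.132, 0.02], [-0.067, -0.136, 0.02], [-0.059, -0.14, 0.02], [-0.051, -0.142, 0.02], [-0.043, -0.146, 0.02], [-0.035, -0.148, 0.021], [-0.026, -0.149, 0.02], [-0.017, -0.151, 0.02], [-0.009, -0.152, 0.02], [-0.0, -0.151, 0.02], [0.008, -0.152, 0.02], [0.017, -0.151, 0.02], [0.025, -0.149, 0.021], [0.034, -0.148, 0.02], [0.043, -0.146, 0.02], [0.05, -0.143, 0.02]]
turn -0.0725 end [ 0.496 -0.001  0.15 ] 0.74
[0.59649125 0.02716247 0.005     ]
[ 0.60514392 -0.09154512  0.005     ]
[ 0.62386847 -0.25769183  0.005     ]
[0.61870374 0.21872607 0.005     ]
```

Request:
{"fn": "move_arm", "kwargs": {
  "claw": [1, 1, 1, 1, 1, 1, 1, 1],
  "dp": [
    [-0.103, -0.112, 0.02],
    [-0.096, -0.117, 0.02],
    [-0.089, -0.123, 0.02],
    [-0.082, -0.128, 0.02],
    [-0.075, -0.132, 0.02],
    [-0.067, -0.136, 0.02],
    [-0.059, -0.14, 0.02],
    [-0.051, -0.142, 0.02]
  ],
  "turn": [
    [0, 0, -0.0725],
    [0, 0, -0.0725],
    [0, 0, -0.0725],
    [0, 0, -0.0725],
    [0, 0, -0.0725],
    [0, 0, -0.0725],
    [0, 0, -0.0725],
    [0, 0, -0.0725]
  ],
  "grip_force": 30
}}

```text
clock: 0.77
position: [0.3599, -0.3375, 0.1989]
ee_rot: [0.945, -0.328, -0.0, 0.0]
ft_force: [0.6, -0.2, 0.1]
grip_width: 0.998
```

Request:
{"fn": "move_arm", "kwargs": {
  "claw": [1, 1, 1, 1, 1, 1, 1, 1],
  "dp": [
    [-0.043, -0.146, 0.02],
    [-0.035, -0.148, 0.02],
    [-0.026, -0.149, 0.02],
    [-0.017, -0.151, 0.02],
    [-0.009, -0.152, 0.02],
    [0, -0.151, 0.02],
    [0.008, -0.152, 0.02],
    [0.017, -0.151, 0.02]
  ],
  "turn": [
    [0, 0, -0.0725],
    [0, 0, -0.0725],
    [0, 0, -0.0725],
    [0, 0, -0.0725],
    [0, 0, -0.0725],
    [0, 0, -0.0725],
    [0, 0, -0.0725],
    [0, 0, -0.0725]
  ]
}}

```text
clock: 1.43
position: [0.4509, -0.1124, 0.167]
ee_rot: [0.994, -0.106, -0.0, 0.0]
ft_force: [0.7, -0.3, -0.8]
grip_width: 1.0
```

Request:
{"fn": "move_arm", "kwargs": {
  "claw": [1, 1, 1, 1, 1, 1],
  "dp": [
    [0.025, -0.149, 0.02],
    [0.034, -0.148, 0.02],
    [0.043, -0.146, 0.02],
    [0.05, -0.143, 0.02],
    [0, 0, 0],
    [0, 0, 0]
  ],
  "turn": [
    [0, 0, -0.0725],
    [0, 0, -0.0725],
    [0, 0, -0.0725],
    [0, 0, -0.0725],
    [0, 0, 0],
    [0, 0, 0]
  ]
}}

```text
clock: 1.93
position: [0.496, 0.0005, 0.1508]
ee_rot: [1.0, 0.008, -0.0, -0.0]
ft_force: [-0.6, 0.5, -0.3]
grip_width: 1.001
```

```bash
python3 plan.py 0.496 -0.001 0.019 0.7 6; python3 - <<'E'
from h import *
a=cams.camera("scene")[130:300,200:480];b=cams.camera("top")[120:290,180:460]
cv2.imwrite("pics/a1.png",np.clip(cv2.resize(np.vstack([a,b])[:,:,::-1],None,fx=1.7,fy=1.7)*1.4,0,255))
E
```

```text
from [0.496  0.0005 0.1508] 0.94 tilt 0.07
dp [[-0.0, 0.001, 0.11], [-0.0, 0.002, 0.11], [-0.0, 0.001, 0.11], [-0.0, 0.001, 0.109], [-0.0, 0.001, 0.11], [-0.0, 0.002, 0.11]]
turn 0.0009 end [ 0.4961 -0.0011  0.019 ] 0.69[ WARN:0@5.323] global loadsave.cpp:1063 imwrite_ Unsupported depth image for selected encoder is fallbacked to CV_8U.
```

View pics/a1.png

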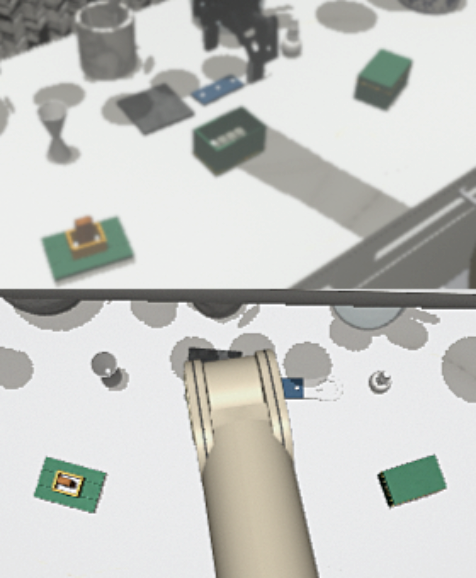

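The scene view shows the open gripper above and behind the sugar tin; the arm hides the tin in the top view. The numbers match, so I descend and grip.

Request:
{"fn": "move_arm", "kwargs": {
  "claw": [1, 1, 1, 1, 1, 1, 1, 1],
  "dp": [
    [0, 0.001, 0.11],
    [0, 0.001, 0.11],
    [0, 0.001, 0.11],
    [0, 0.001, 0.11],
    [0, 0.001, 0.11],
    [0, 0.001, 0.06],
    [0, 0.001, 0.05],
    [0, 0, 0]
  ],
  "turn": [
    [0, 0, 0],
    [0, 0, 0],
    [0, 0, 0],
    [0, 0, 0],
    [0, 0, 0],
    [0, 0, 0],
    [0, 0, 0],
    [0, 0, 0]
  ]
}}

```text
clock: 2.7
position: [0.4952, -0.0035, 0.018]
ee_rot: [1.0, 0.006, -0.001, 0.0]
ft_force: [0.3, -0.0, 0.5]
grip_width: 1.0
```

Request:
{"fn": "move_arm", "kwargs": {
  "claw": [0.6, 0.5, 0.4, 0.3, 0.3, 0.3, 0.3, 0.3],
  "dp": [
    [0, 0, 0],
    [0, 0, 0],
    [0, 0, 0],
    [0, 0, 0],
    [0, 0, 0],
    [0, 0, 0],
    [0, 0, 0],
    [0, 0, 0]
  ],
  "turn": [
    [0, 0, 0],
    [0, 0, 0],
    [0, 0, 0],
    [0, 0, 0],
    [0, 0, 0],
    [0, 0, 0],
    [0, 0, 0],
    [0, 0, 0]
  ]
}}

```text
clock: 3.37
position: [0.4971, -0.0028, 0.0205]
ee_rot: [1.0, 0.006, 0.001, 0.0]
ft_force: [0.3, 0.8, 6.8]
grip_width: 0.677
```

```bash
python3 - <<'E'
from h import *
a=cams.camera("scene")[130:300,200:480]
cv2.imwrite("pics/a2.png",np.clip(cv2.resize(a[:,:,::-1],None,fx=2.5,fy=2.5,)*1.4,0,255).astype(np.uint8))
E
```

```text
(no output)
```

View pics/a2.png

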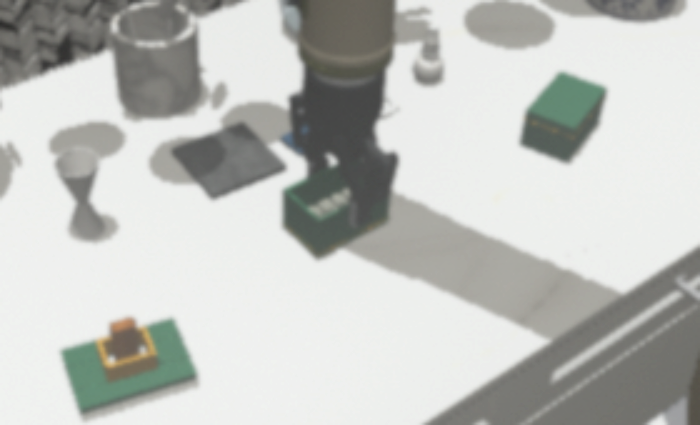

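Request:
{"fn": "move_arm", "kwargs": {
  "claw": [0.3, 0.3, 0.3, 0.3, 0.3, 0.3, 0.3, 0.3],
  "dp": [
    [0, 0, -0.03],
    [0, 0, -0.06],
    [0, 0, -0.08],
    [0, 0, -0.1],
    [0, 0, -0.12],
    [0, 0, -0.12],
    [0, 0, -0.05],
    [0, 0, 0]
  ],
  "turn": [
    [0, 0, 0],
    [0, 0, 0],
    [0, 0, 0],
    [0, 0, 0],
    [0, 0, 0],
    [0, 0, 0],
    [0, 0, 0],
    [0, 0, 0]
  ]
}}

```text
clock: 4.08
position: [0.4976, -0.0027, 0.1341]
ee_rot: [1.0, 0.006, 0.002, 0.0]
ft_force: [0.3, 0.3, -3.8]
grip_width: 0.671
```

```bash
python3 plan.py 0.467 -0.301 0.13 19.8 16; python3 -c "
from workcell import manip;o=manip.get_obs();print(o['ft_force'],o['grip_width'])"
```

```text
from [ 0.4976 -0.0027  0.1341] 0.74 tilt 0.27
dp [[-0.011, 0.093, 0.001], [-0.012, 0.093, 0.002], [-0.015, 0.093, 0.001], [-0.017, 0.092, 0.001], [-0.018, 0.092, 0.001], [-0.02, 0.091, 0.002], [-0.023, 0.091, 0.001], [-0.024, 0.091, 0.001], [-0.026, 0.09, 0.001], [-0.028, 0.089, 0.002], [-0.03, 0.089, 0.001], [-0.031, 0.088, 0.001], [-0.034, 0.088, 0.002], [-0.035, 0.087, 0.001], [-0.037, 0.086, 0.001], [-0.039, 0.085, 0.001]]
turn -0.0265 end [ 0.467  -0.301   0.1301] 19.82
[ 0.33042579  0.28990392 -3.80667623] 0.6712472981416091
```

Request:
{"fn": "move_arm", "kwargs": {
  "claw": [0.3, 0.3, 0.3, 0.3, 0.3, 0.3, 0.3, 0.3],
  "dp": [
    [-0.011, 0.093, 0.001],
    [-0.012, 0.093, 0.001],
    [-0.015, 0.093, 0.001],
    [-0.017, 0.092, 0.001],
    [-0.018, 0.092, 0.001],
    [-0.02, 0.091, 0.001],
    [-0.023, 0.091, 0.001],
    [-0.024, 0.091, 0.001]
  ],
  "turn": [
    [0, 0, -0.0265],
    [0, 0, -0.0265],
    [0, 0, -0.0265],
    [0, 0, -0.0265],
    [0, 0, -0.0265],
    [0, 0, -0.0265],
    [0, 0, -0.0265],
    [0, 0, -0.0265]
  ]
}}

```text
clock: 4.75
position: [0.4798, -0.1526, 0.1282]
ee_rot: [0.996, 0.09, -0.001, -0.0]
ft_force: [-0.7, 0.7, -2.5]
grip_width: 0.676
```

Request:
{"fn": "move_arm", "kwargs": {
  "claw": [0.3, 0.3, 0.3, 0.3, 0.3, 0.3, 0.3, 0.3],
  "dp": [
    [-0.026, 0.09, 0.001],
    [-0.028, 0.089, 0.001],
    [-0.03, 0.089, 0.001],
    [-0.031, 0.088, 0.001],
    [-0.034, 0.088, 0.001],
    [-0.035, 0.087, 0.001],
    [-0.037, 0.086, 0.001],
    [-0.039, 0.085, 0.001]
  ],
  "turn": [
    [0, 0, -0.0265],
    [0, 0, -0.0265],
    [0, 0, -0.0265],
    [0, 0, -0.0265],
    [0, 0, -0.0265],
    [0, 0, -0.0265],
    [0, 0, -0.0265],
    [0, 0, -0.0265]
  ]
}}

```text
clock: 5.42
position: [0.4645, -0.3015, 0.1264]
ee_rot: [0.985, 0.173, -0.001, -0.001]
ft_force: [0.1, -0.9, -2.9]
grip_width: 0.675
```

Request:
{"fn": "move_arm", "kwargs": {
  "claw": [0.3, 0.3, 0.3],
  "dp": [
    [0, 0, 0],
    [0, 0, 0],
    [0, 0, 0]
  ],
  "turn": [
    [0, 0, 0],
    [0, 0, 0],
    [0, 0, 0]
  ]
}}

```text
clock: 5.67
position: [0.4652, -0.3001, 0.127]
ee_rot: [0.985, 0.172, -0.0, -0.001]
ft_force: [-0.2, -0.1, -3.1]
grip_width: 0.673
```

```bash
python3 plan.py 0.467 -0.301 0.13 19.8 1; python3 - <<'E'
from h import *
for n in("scene","top"):
    im=cams.camera(n);cv2.imwrite(f"pics/{n}3.png",im[:,:,::-1])
s=cv2.imread("pics/scene3.png")[110:210,375:475];t=cv2.imread("pics/top3.png")[170:270,370:470]
cv2.imwrite("pics/a3.png",np.clip(cv2.resize(np.hstack([s,t]),None,fx=4,fy=4,interpolation=0)*1.6,0,255).astype(np.uint8))
E
```

```text
from [ 0.4652 -0.3001  0.127 ] 19.82 tilt 0.11
dp [[0.007, 0.007, -0.015]]
turn 0.0005 end [ 0.467  -0.3009  0.13  ] 19.8
```

View pics/a3.png

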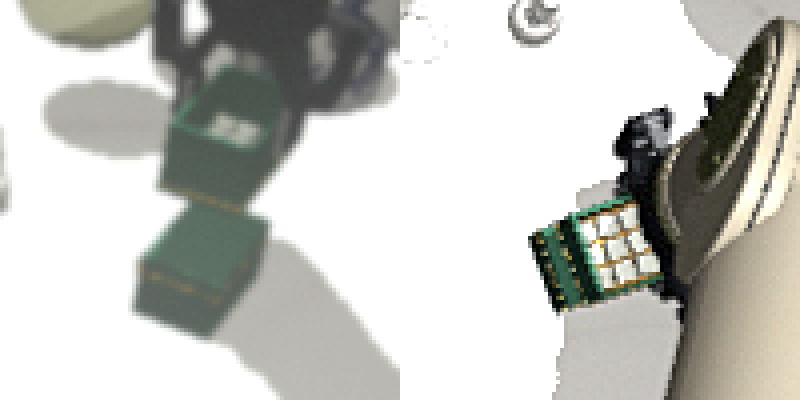

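```bash
cat > ov.py <<'E'
from h import *
def overlay(tag,boxes,out,cen):
    o=[]
    for n in("scene","top"):
        x0,y0=cen[n];im=cv2.imread(f"pics/{n}{tag}.png")[y0-40:y0+40,x0-40:x0+40]
        im=np.clip(cv2.resize(im,None,fx=5,fy=5,interpolation=0)*1.6,0,255).astype(np.uint8)
        for (b,d),col in zip(boxes,[(0,0,255),(255,0,255),(255,128,0),(0,200,255)]):
            P=proj(n,box(b,*d));P=(P-[x0,y0]+40.5)*5
            for i in range(8):
                for j in range(i):
                    if bin(i^j).count("1")==1: cv2.line(im,tuple(P[i].astype(int)),tuple(P[j].astype(int)),col,1)
        o.append(im)
    cv2.imwrite(out,np.hstack(o))
E
python3 - <<'E'
from ov import *
a=.346
overlay(3,[((.467,-.301,a),(.058,.092,0,.05)),((.4652,-.3001,a),(.058,.092,.1065,.1585))],"pics/ov3.png",{"scene":(428,163),"top":(420,232)})
E
```

```text
(no output)
```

View pics/ov3.png

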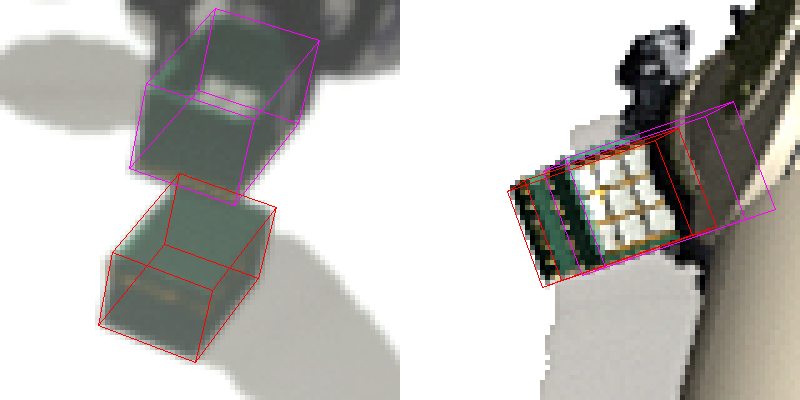

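```bash
python3 plan.py 0.468 -0.302 0.0765 19.8 5
```

```text
from [ 0.4656 -0.2998  0.1276] 19.88 tilt 0.05
dp [[0.002, 0.003, 0.051], [0.001, 0.003, 0.051], [0.002, 0.003, 0.051], [0.001, 0.002, 0.051], [0.002, 0.003, 0.051]]
turn 0.0004 end [ 0.4681 -0.3019  0.0766] 19.79
```

Request:
{"fn": "move_arm", "kwargs": {
  "claw": [0.3, 0.3, 0.3, 0.3, 0.3, 0.3, 0.3, 0.3],
  "dp": [
    [0.002, 0.003, 0.05],
    [0.001, 0.003, 0.05],
    [0.002, 0.003, 0.05],
    [0.001, 0.002, 0.05],
    [0.002, 0.003, 0.04],
    [0, 0, 0.01],
    [0, 0, 0],
    [0, 0, 0]
  ],
  "turn": [
    [0, 0, 0],
    [0, 0, 0],
    [0, 0, 0],
    [0, 0, 0],
    [0, 0, 0],
    [0, 0, 0],
    [0, 0, 0],
    [0, 0, 0]
  ]
}}

```text
clock: 6.43
position: [0.4681, -0.3032, 0.0782]
ee_rot: [0.985, 0.172, 0.0, 0.0]
ft_force: [-0.4, -0.2, -1.7]
grip_width: 0.678
```

```bash
python3 - <<'E'
from ov import *
for n in("scene","top"):
    im=cams.camera(n);cv2.imwrite(f"pics/{n}4.png",im[:,:,::-1])
a=.346;o=manip.get_obs();p=o["position"];print(p,o["ft_force"])
overlay(4,[((.468,-.301,a),(.058,.092,0,.05)),((p[0]-.0004,p[1]+.0012,a),(.058,.092,p[2]-.0205,p[2]+.0315))],"pics/ov4.png",{"scene":(428,163),"top":(420,232)})
E
python3 plan.py .468 -.302 .0715 19.8 2
```

```text
[ 0.46835172 -0.30331159  0.07868959] [-0.43782626  0.17343099 -3.40302744]
from [ 0.4684 -0.3033  0.0787] 19.82 tilt 0.06
dp [[0.0, -0.003, 0.018], [0.001, -0.004, 0.018]]
turn 0.0002 end [ 0.4681 -0.3019  0.0715] 19.8
```

View pics/ov4.png

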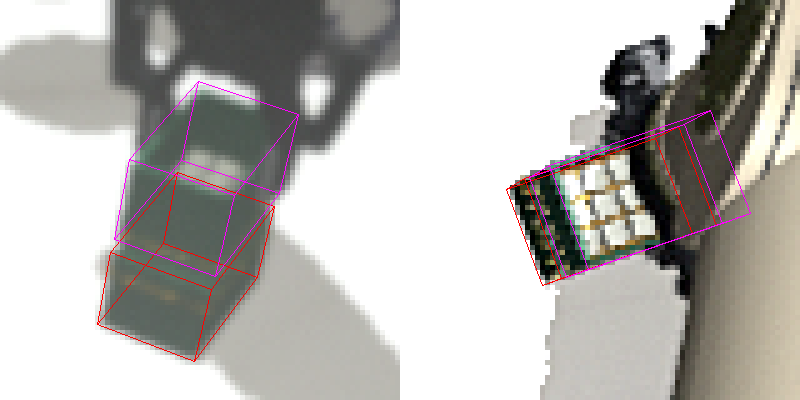

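Request:
{"fn": "move_arm", "kwargs": {
  "claw": [0.3, 0.3, 0.3, 0.3],
  "dp": [
    [0, -0.003, 0.014],
    [0, -0.002, 0.014],
    [0, 0, 0.006],
    [0, 0, 0]
  ],
  "turn": [
    [0, 0, 0],
    [0, 0, 0],
    [0, 0, 0],
    [0, 0, 0]
  ]
}}

```text
clock: 6.87
position: [0.4674, -0.302, 0.0709]
ee_rot: [0.985, 0.172, -0.0, -0.0]
ft_force: [0.6, -0.2, -3.1]
grip_width: 0.674
```

Request:
{"fn": "move_arm", "kwargs": {
  "claw": [0.3, 0.3, 0.3],
  "dp": [
    [0, 0, 0.006],
    [0, 0, 0.003],
    [0, 0, 0]
  ],
  "turn": [
    [0, 0, 0],
    [0, 0, 0],
    [0, 0, 0]
  ]
}}

```text
clock: 7.12
position: [0.4678, -0.3022, 0.0706]
ee_rot: [0.985, 0.172, -0.0, 0.0]
ft_force: [-4.4, 2.7, 8.5]
grip_width: 0.673
```

Request:
{"fn": "move_arm", "kwargs": {
  "claw": [0.7, 0.75, 0.85, 0.95, 1, 1, 1],
  "dp": [
    [0, 0, 0],
    [0, 0, 0],
    [0, 0, 0],
    [0, 0, 0],
    [0, 0, 0],
    [0, 0, 0],
    [0, 0, 0]
  ],
  "turn": [
    [0, 0, 0],
    [0, 0, 0],
    [0, 0, 0],
    [0, 0, 0],
    [0, 0, 0],
    [0, 0, 0],
    [0, 0, 0]
  ]
}}

```text
clock: 7.7
position: [0.4677, -0.3022, 0.0695]
ee_rot: [0.985, 0.172, 0.0, 0.0]
ft_force: [-0.7, -0.3, 1.8]
grip_width: 1.0
```

Request:
{"fn": "move_arm", "kwargs": {
  "claw": [1, 1, 1, 1, 1, 1, 1, 1],
  "dp": [
    [0, 0, -0.03],
    [0, 0, -0.06],
    [0, 0, -0.1],
    [0, 0, -0.12],
    [0, 0, -0.12],
    [0, 0, -0.12],
    [0, 0, -0.1],
    [0, 0, 0]
  ],
  "turn": [
    [0, 0, 0],
    [0, 0, 0],
    [0, 0, 0],
    [0, 0, 0],
    [0, 0, 0],
    [0, 0, 0],
    [0, 0, 0],
    [0, 0, 0]
  ]
}}

```text
clock: 8.37
position: [0.4696, -0.303, 0.2053]
ee_rot: [0.985, 0.172, 0.003, 0.003]
ft_force: [0.8, -0.1, 0.3]
grip_width: 1.002
```

```bash
python3 plan.py 0.452 0.263 0.21 -14 20
```

```text
from [ 0.4696 -0.303   0.2053] 19.82 tilt 0.44
dp [[0.044, -0.135, -0.001], [0.04, -0.135, -0.001], [0.036, -0.137, -0.002], [0.031, -0.138, -0.001], [0.028, -0.139, -0.001], [0.023, -0.14, -0.001], [0.02, -0.14, -0.001], [0.015, -0.141, -0.001], [0.011, -0.141, -0.002], [0.007, -0.141, -0.001], [0.003, -0.142, -0.001], [-0.001, -0.141, -0.001], [-0.006, -0.142, -0.001], [-0.01, -0.141, -0.001], [-0.014, -0.141, -0.002], [-0.018, -0.14, -0.001], [-0.022, -0.14, -0.001], [-0.026, -0.139, -0.001], [-0.031, -0.139, -0.001], [-0.034, -0.137, -0.002]]
turn 0.0376 end [0.4521 0.263  0.2101] -14.02
```

Request:
{"fn": "move_arm", "kwargs": {
  "claw": [1, 1, 1, 1, 1, 1, 1, 1],
  "dp": [
    [0.044, -0.135, 0],
    [0.04, -0.135, 0],
    [0.036, -0.137, -0.002],
    [0.031, -0.138, 0],
    [0.028, -0.139, 0],
    [0.023, -0.14, 0],
    [0.02, -0.14, 0],
    [0.015, -0.141, 0]
  ],
  "turn": [
    [0, 0, 0.0376],
    [0, 0, 0.0376],
    [0, 0, 0.0376],
    [0, 0, 0.0376],
    [0, 0, 0.0376],
    [0, 0, 0.0376],
    [0, 0, 0.0376],
    [0, 0, 0.0376]
  ]
}}

```text
clock: 9.03
position: [0.4603, -0.0743, 0.2006]
ee_rot: [0.999, 0.054, 0.0, 0.0]
ft_force: [0.2, 0.2, -0.3]
grip_width: 1.003
```

Request:
{"fn": "move_arm", "kwargs": {
  "claw": [1, 1, 1, 1, 1, 1, 1, 1],
  "dp": [
    [0.011, -0.141, 0],
    [0.007, -0.141, 0],
    [0.003, -0.142, 0],
    [-0.001, -0.141, 0],
    [-0.006, -0.142, 0],
    [-0.01, -0.141, 0],
    [-0.014, -0.141, 0],
    [-0.018, -0.14, 0]
  ],
  "turn": [
    [0, 0, 0.0376],
    [0, 0, 0.0376],
    [0, 0, 0.0376],
    [0, 0, 0.0376],
    [0, 0, 0.0376],
    [0, 0, 0.0376],
    [0, 0, 0.0376],
    [0, 0, 0.0376]
  ]
}}

```text
clock: 9.7
position: [0.4533, 0.1519, 0.2006]
ee_rot: [0.998, -0.064, 0.001, 0.0]
ft_force: [0.4, 0.2, -0.2]
grip_width: 0.997
```

```bash
python3 - <<'E'
from ov import *
for n in("scene","top"):
    im=cams.camera(n);cv2.imwrite(f"pics/{n}5.png",im[:,:,::-1])
a=.346
overlay(5,[((.468,-.301,a),(.058,.092,0,.05)),((.4678-.0004,-.3022+.0012,a),(.058,.092,.05,.102))],"pics/ov5.png",{"scene":(428,163),"top":(420,232)})
E
python3 plan.py 0.452 0.263 0.21 -14 4
```

```text
from [0.4526 0.1554 0.2008] -6.94 tilt 0.11
dp [[-0.017, -0.133, -0.012], [-0.021, -0.133, -0.011], [-0.025, -0.132, -0.012], [-0.03, -0.132, -0.011]]
turn 0.0392 end [0.4519 0.2631 0.21  ] -13.99
```

View pics/ov5.png

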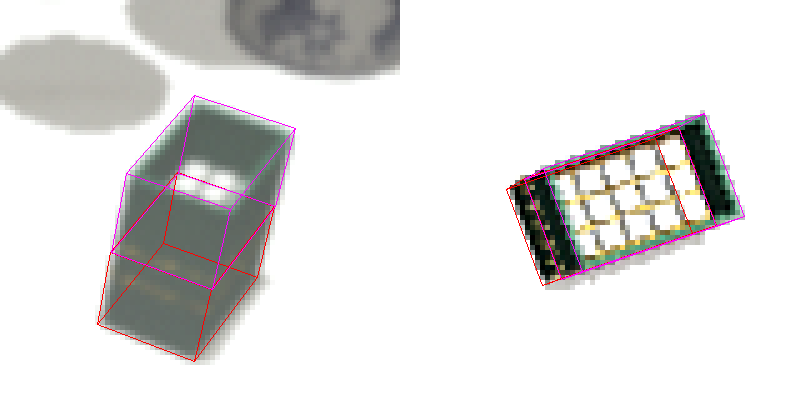

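View pics/scene5.png

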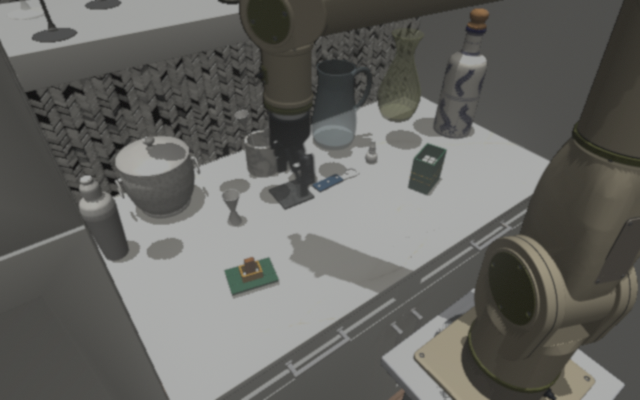

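```bash
python3 - <<'E'
from ov import *
p=(.4523,.2636,-.25)
overlay(0,[(p,(.069,.103,.010,.018)),(p,(.034,.044,.018,.038)),(p,(.012,.022,.038,.066))],"pics/ov6.png",{"scene":(251,274),"top":(221,235)})
I={n:cv2.imread(f"pics/{n}5.png")[:,:,::-1] for n in("top","scene")}
dark=lambda g:(g[...,0]<.7)
M={"top":ext(I["top"],"top",(424,232),28,dark),"scene":ext(I["scene"],"scene",(428,168),28,dark)}
for sub in(["top","scene"],["top"],["scene"]):
    r=fit({n:M[n] for n in sub},[.4675,-.301,.34],(.058,.092,0,.102));print(sub,np.round(r[0],4),r[1])
E
```

```text
['top', 'scene'] [ 0.467  -0.3013  0.3575] 121.58823529411762
['top'] [ 0.4677 -0.3012  0.3429] 41.8
['scene'] [ 0.465  -0.2997  0.3628] 57.10980392156861
```

View pics/ov6.png

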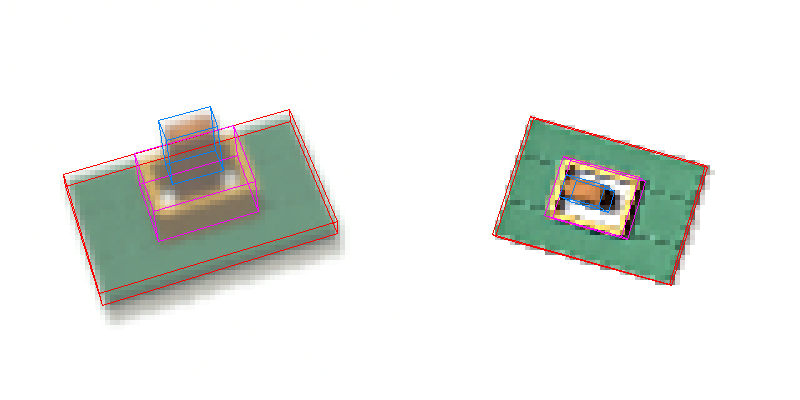

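Request:
{"fn": "move_arm", "kwargs": {
  "claw": [0.5, 0.5, 0.5, 0.5, 0.5, 0.5, 0.5, 0.5],
  "dp": [
    [-0.017, -0.133, 0.05],
    [-0.021, -0.133, 0.05],
    [-0.025, -0.132, 0.05],
    [-0.03, -0.132, 0.1],
    [0, 0, 0.1],
    [0, 0, 0.1],
    [0, 0, 0.1],
    [0, 0, 0]
  ],
  "turn": [
    [0, 0, 0.042],
    [0, 0, 0.042],
    [0, 0, 0.042],
    [0, 0, 0.042],
    [0, 0, 0],
    [0, 0, 0],
    [0, 0, 0],
    [0, 0, 0]
  ]
}}

```text
clock: 10.47
position: [0.4523, 0.2564, 0.0868]
ee_rot: [0.992, -0.129, -0.002, 0.002]
ft_force: [-1.2, -1.5, -0.7]
grip_width: 0.5
```

```bash
python3 plan.py 0.4523 0.2636 0.042 -14.5 4;python3 - <<'E'
from ov import *
for n in("scene","top"):
    im=cams.camera(n);cv2.imwrite(f"pics/{n}7.png",im[:,:,::-1])
p=(.4523,.2636,-.25)
overlay(7,[(p,(.069,.103,.010,.018)),(p,(.034,.044,.018,.038)),(p,(.012,.022,.038,.066))],"pics/ov7.png",{"scene":(251,260),"top":(221,235)})
E
```

```text
from [0.4523 0.2564 0.0868] -14.81 tilt 0.3
dp [[-0.002, -0.009, 0.056], [-0.003, -0.008, 0.056], [-0.002, -0.009, 0.056], [-0.002, -0.009, 0.056]]
turn -0.0017 end [0.4523 0.2636 0.042 ] -14.51
```

View pics/ov7.png

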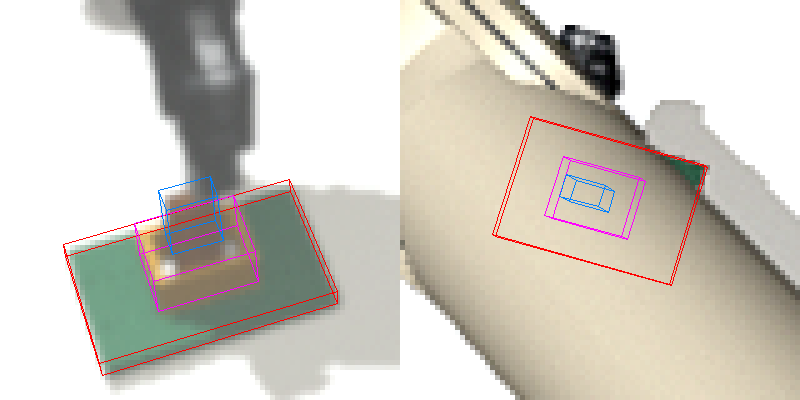

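The scene view shows the fingers straddling the tab, about 7 mm short in y. I shift first, then descend to above the collar.

Request:
{"fn": "move_arm", "kwargs": {
  "claw": [0.5, 0.5, 0.5, 0.5, 0.5, 0.5, 0.5, 0.5],
  "dp": [
    [-0.005, -0.018, 0],
    [-0.004, -0.017, 0],
    [0, 0, 0.06],
    [0, 0, 0.06],
    [0, 0, 0.05],
    [0, 0, 0.03],
    [0, 0, 0],
    [0, 0, 0]
  ],
  "turn": [
    [0, 0, 0],
    [0, 0, 0],
    [0, 0, 0],
    [0, 0, 0],
    [0, 0, 0],
    [0, 0, 0],
    [0, 0, 0],
    [0, 0, 0]
  ]
}}

```text
clock: 11.23
position: [0.4535, 0.2654, 0.0494]
ee_rot: [0.992, -0.129, -0.0, 0.0]
ft_force: [0.6, 0.1, -0.1]
grip_width: 0.5
```

```bash
python3 plan.py 0.4523 0.2636 0.0425 -14.6 1;python3 - <<'E'
from h import *
s=cams.camera("scene")[:,:,::-1][220:320,200:310]
cv2.imwrite("pics/a8.png",np.clip(cv2.resize(s,None,fx=5,fy=5,interpolation=2)*1.6,0,255).astype(np.uint8))
E
```

```text
from [0.4535 0.2654 0.0494] -14.8 tilt 0.06
dp [[-0.004, 0.01, 0.035]]
turn -0.0045 end [0.4523 0.2637 0.0424] -14.6
```

View pics/a8.png

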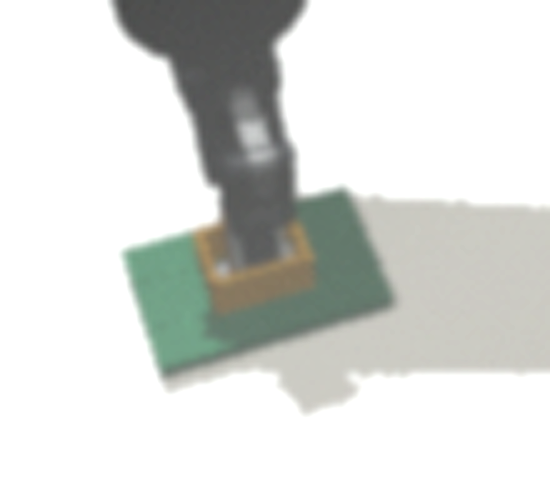

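Request:
{"fn": "move_arm", "kwargs": {
  "claw": [0.5, 0.5, 0.4, 0.3, 0.2, 0.1, 0.05, 0.05],
  "dp": [
    [-0.004, 0.009, 0.026],
    [0, 0, 0],
    [0, 0, 0],
    [0, 0, 0],
    [0, 0, 0],
    [0, 0, 0],
    [0, 0, 0],
    [0, 0, 0]
  ],
  "turn": [
    [0, 0, 0],
    [0, 0, 0],
    [0, 0, 0],
    [0, 0, 0],
    [0, 0, 0],
    [0, 0, 0],
    [0, 0, 0],
    [0, 0, 0]
  ]
}}

```text
clock: 11.95
position: [0.4526, 0.264, 0.0448]
ee_rot: [0.992, -0.129, 0.0, 0.0]
ft_force: [-0.9, -0.5, 1.1]
grip_width: 0.134
```

Request:
{"fn": "move_arm", "kwargs": {
  "claw": [0.05, 0.05, 0.05],
  "dp": [
    [0, 0, 0],
    [0, 0, 0],
    [0, 0, 0]
  ],
  "turn": [
    [0, 0, 0],
    [0, 0, 0],
    [0, 0, 0]
  ],
  "grip_force": 45
}}

```text
clock: 12.2
position: [0.4526, 0.264, 0.0448]
ee_rot: [0.992, -0.129, 0.0, 0.0]
ft_force: [-2.1, -0.3, 3.7]
grip_width: 0.127
```

Request:
{"fn": "move_arm", "kwargs": {
  "claw": [0.05, 0.05, 0.05, 0.05, 0.05, 0.05, 0.05, 0.05],
  "dp": [
    [0, 0, -0.03],
    [0, 0, -0.07],
    [0, 0, -0.11],
    [0, 0, -0.14],
    [0, 0, -0.14],
    [0, 0, -0.14],
    [0, 0, -0.1],
    [0, 0, -0.04]
  ],
  "turn": [
    [0, 0, 0],
    [0, 0, 0],
    [0, 0, 0],
    [0, 0, 0],
    [0, 0, 0],
    [0, 0, 0],
    [0, 0, 0],
    [0, 0, 0]
  ]
}}

```text
clock: 12.87
position: [0.4535, 0.2648, 0.2026]
ee_rot: [0.992, -0.129, 0.002, -0.001]
ft_force: [-0.2, -0.5, -3.0]
grip_width: 0.131
```

```bash
python3 plan.py 0.468 -0.301 0.2 19.8 22;python3 - <<'E'
from h import *
s=cams.camera("scene")[:,:,::-1];print(manip.get_obs()["ft_force"])
cv2.imwrite("pics/a9.png",np.clip(s*1.4,0,255).astype(np.uint8)[100:350,150:500])
E
```

```text
from [0.4535 0.2648 0.2026] -14.8 tilt 0.26
dp [[0.036, 0.123, 0.001], [0.033, 0.125, 0.0], [0.029, 0.125, 0.001], [0.026, 0.126, 0.0], [0.022, 0.127, 0.001], [0.019, 0.127, 0.001], [0.015, 0.128, 0.0], [0.012, 0.128, 0.001], [0.008, 0.128, 0.0], [0.005, 0.129, 0.001], [0.001, 0.129, 0.0], [-0.002, 0.128, 0.001], [-0.006, 0.129, 0.001], [-0.009, 0.128, 0.0], [-0.013, 0.128, 0.001], [-0.016, 0.128, 0.0], [-0.02, 0.127, 0.001], [-0.023, 0.126, 0.001], [-0.027, 0.126, 0.0], [-0.03, 0.125, 0.001], [-0.034, 0.124, 0.0], [-0.037, 0.123, 0.001]]
turn -0.0349 end [ 0.4679 -0.3009  0.2   ] 19.75
[ 1.32711083  0.31337354 -2.42081261]
```

View pics/a9.png

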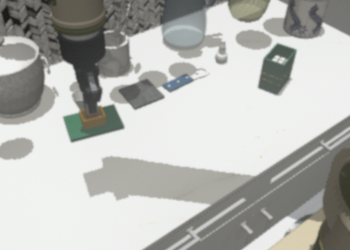

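Both lids are lifted level. I carry them across at moderate speed.

Request:
{"fn": "move_arm", "kwargs": {
  "claw": [0.05, 0.05, 0.05, 0.05, 0.05, 0.05, 0.05, 0.05],
  "dp": [
    [0.018, 0.062, 0],
    [0.018, 0.061, 0],
    [0.033, 0.125, 0],
    [0.029, 0.125, 0],
    [0.026, 0.126, 0],
    [0.022, 0.127, 0],
    [0.019, 0.127, 0],
    [0.015, 0.128, 0]
  ],
  "turn": [
    [0, 0, -0.0175],
    [0, 0, -0.0175],
    [0, 0, -0.035],
    [0, 0, -0.035],
    [0, 0, -0.035],
    [0, 0, -0.035],
    [0, 0, -0.035],
    [0, 0, -0.035]
  ]
}}

```text
clock: 13.58
position: [0.4565, 0.0824, 0.1977]
ee_rot: [0.999, -0.032, -0.001, 0.0]
ft_force: [1.3, 0.9, -3.8]
grip_width: 0.129
```

Request:
{"fn": "move_arm", "kwargs": {
  "claw": [0.05, 0.05, 0.05, 0.05, 0.05, 0.05, 0.05, 0.05],
  "dp": [
    [0.012, 0.128, 0],
    [0.008, 0.128, 0],
    [0.005, 0.129, 0],
    [0.001, 0.129, 0],
    [-0.002, 0.128, 0],
    [-0.006, 0.129, 0],
    [-0.009, 0.128, 0],
    [-0.013, 0.128, 0]
  ],
  "turn": [
    [0, 0, -0.035],
    [0, 0, -0.035],
    [0, 0, -0.035],
    [0, 0, -0.035],
    [0, 0, -0.035],
    [0, 0, -0.035],
    [0, 0, -0.035],
    [0, 0, -0.035]
  ]
}}

```text
clock: 14.25
position: [0.4619, -0.123, 0.1976]
ee_rot: [0.997, 0.077, -0.001, -0.0]
ft_force: [1.3, 0.6, -3.6]
grip_width: 0.128
```

Request:
{"fn": "move_arm", "kwargs": {
  "claw": [0.05, 0.05, 0.05, 0.05, 0.05, 0.05, 0.05, 0.05],
  "dp": [
    [-0.016, 0.128, 0],
    [-0.02, 0.127, 0],
    [-0.023, 0.126, 0],
    [-0.027, 0.126, 0],
    [-0.03, 0.125, 0],
    [-0.034, 0.124, 0],
    [-0.019, 0.062, 0],
    [-0.019, 0.061, 0]
  ],
  "turn": [
    [0, 0, -0.035],
    [0, 0, -0.035],
    [0, 0, -0.035],
    [0, 0, -0.035],
    [0, 0, -0.035],
    [0, 0, -0.035],
    [0, 0, -0.017],
    [0, 0, -0.017]
  ]
}}

```text
clock: 14.92
position: [0.4665, -0.3031, 0.197]
ee_rot: [0.985, 0.171, -0.001, -0.001]
ft_force: [0.3, -0.3, -3.6]
grip_width: 0.131
```

Request:
{"fn": "move_arm", "kwargs": {
  "claw": [0.05, 0.05, 0.05, 0.05],
  "dp": [
    [0, 0, 0],
    [0, 0, 0],
    [0, 0, 0],
    [0, 0, 0]
  ],
  "turn": [
    [0, 0, 0],
    [0, 0, 0],
    [0, 0, 0],
    [0, 0, 0]
  ]
}}

```text
clock: 15.25
position: [0.4677, -0.3006, 0.1985]
ee_rot: [0.985, 0.172, -0.0, -0.0]
ft_force: [0.4, 0.2, -4.4]
grip_width: 0.128
```

```bash
cat > look.py <<'E'
import sys
from ov import *
tag=sys.argv[1]
for n in("scene","top"):
    im=cams.camera(n);cv2.imwrite(f"pics/{n}{tag}.png",im[:,:,::-1])
o=manip.get_obs();p=o["position"];print(p,o["ft_force"],o["grip_width"])
from scipy.spatial.transform import Rotation as R
m=R.from_quat(o["ee_rot"]).as_matrix();a=np.arctan2(m[1,0],m[0,0])
z=p[2]+.0072-.052;b=(p[0],p[1],a)
overlay(tag,[((.4676,-.301,.345),(.058,.092,0,.102)),(b,(.069,.103,z+.010,z+.018)),(b,(.034,.044,z+.018,z+.038))],f"pics/ov{tag}.png",{"scene":(428,150),"top":(430,232)})
E
python3 look.py 10; python3 plan.py .468 -.301 .16 19.8 4
```

```text
[ 0.46769112 -0.30094789  0.19873954] [ 0.38023244 -0.00591812 -3.08875293] 0.1279878425037747
from [ 0.4677 -0.3009  0.1987] 19.85 tilt 0.0
dp [[0.0, 0.0, 0.048], [0.001, 0.0, 0.049], [0.0, 0.001, 0.048], [0.0, -0.0, 0.049]]
turn 0.0003 end [ 0.4679 -0.3011  0.1599] 19.8
```

View pics/ov10.png

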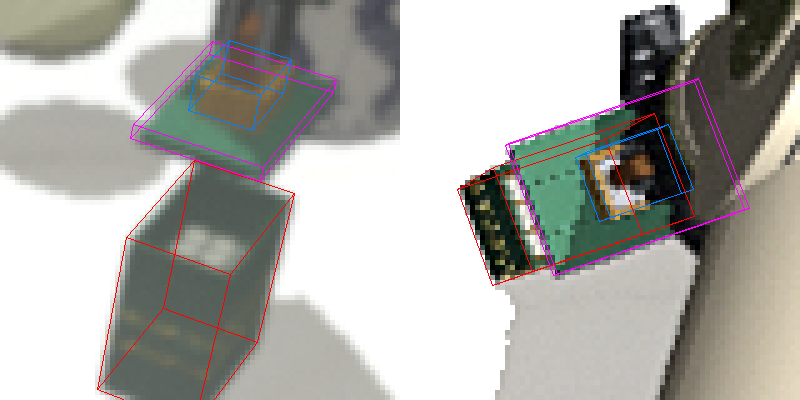

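Request:
{"fn": "move_arm", "kwargs": {
  "claw": [0.05, 0.05, 0.05, 0.05, 0.05, 0.05, 0.05, 0.05],
  "dp": [
    [0, 0, 0.05],
    [0, 0, 0.06],
    [0, 0, 0.06],
    [0, 0, 0.04],
    [0, 0, 0.02],
    [0, 0, 0],
    [0, 0, 0],
    [0, 0, 0]
  ],
  "turn": [
    [0, 0, 0],
    [0, 0, 0],
    [0, 0, 0],
    [0, 0, 0],
    [0, 0, 0],
    [0, 0, 0],
    [0, 0, 0],
    [0, 0, 0]
  ]
}}

```text
clock: 16.02
position: [0.4679, -0.302, 0.1532]
ee_rot: [0.985, 0.172, 0.0, 0.0]
ft_force: [0.2, -0.0, -2.7]
grip_width: 0.129
```

```bash
python3 look.py 11; python3 plan.py .4676 -.301 .147 19.8 1
```

```text
[ 0.46792776 -0.3020597   0.15334892] [-0.20306607  0.70021862 -3.8236314 ] 0.12881045552255965
from [ 0.4679 -0.3021  0.1533] 19.79 tilt 0.07
dp [[0.0, -0.006, 0.032]]
turn -0.0002 end [ 0.4675 -0.3009  0.1469] 19.8
```

View pics/ov11.png

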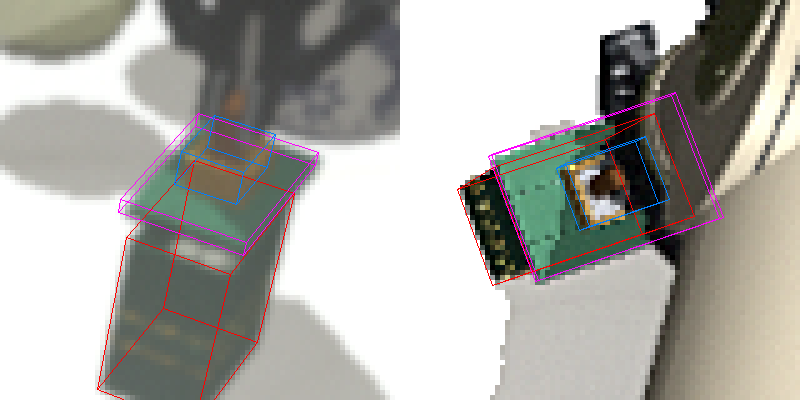

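Request:
{"fn": "move_arm", "kwargs": {
  "claw": [0.05, 0.05, 0.05, 0.05, 0.05, 0.05, 0.05],
  "dp": [
    [0, -0.007, 0],
    [0, 0, 0.01],
    [0, 0, 0.01],
    [0, 0, 0.01],
    [0, 0, 0.01],
    [0, 0, 0],
    [0, 0, 0]
  ],
  "turn": [
    [0, 0, 0],
    [0, 0, 0],
    [0, 0, 0],
    [0, 0, 0],
    [0, 0, 0],
    [0, 0, 0],
    [0, 0, 0]
  ]
}}

```text
clock: 16.7
position: [0.467, -0.3005, 0.1445]
ee_rot: [0.985, 0.172, -0.0, -0.0]
ft_force: [-0.1, -0.3, -3.6]
grip_width: 0.13
```

Request:
{"fn": "move_arm", "kwargs": {
  "claw": [0.05, 0.05, 0.05, 0.05, 0.05],
  "dp": [
    [0, 0, 0.008],
    [0, 0, 0.008],
    [0, 0, 0.007],
    [0, 0, 0],
    [0, 0, 0]
  ],
  "turn": [
    [0, 0, 0],
    [0, 0, 0],
    [0, 0, 0],
    [0, 0, 0],
    [0, 0, 0]
  ]
}}

```text
clock: 17.12
position: [0.467, -0.3005, 0.14]
ee_rot: [0.985, 0.172, -0.0, -0.0]
ft_force: [-0.9, 0.3, -3.5]
grip_width: 0.131
```

Plug is entering freely (force is still only the weight). A few mm more to home.

Request:
{"fn": "move_arm", "kwargs": {
  "claw": [0.05, 0.05, 0.05, 0.05],
  "dp": [
    [0, 0, 0.006],
    [0, 0, 0.005],
    [0, 0, 0],
    [0, 0, 0]
  ],
  "turn": [
    [0, 0, 0],
    [0, 0, 0],
    [0, 0, 0],
    [0, 0, 0]
  ]
}}

```text
clock: 17.45
position: [0.4671, -0.3006, 0.1379]
ee_rot: [0.985, 0.172, 0.0, 0.0]
ft_force: [-0.4, -0.8, -2.2]
grip_width: 0.134
```

Request:
{"fn": "move_arm", "kwargs": {
  "claw": [0.05, 0.05, 0.05],
  "dp": [
    [0, 0, 0.004],
    [0, 0, 0.003],
    [0, 0, 0]
  ],
  "turn": [
    [0, 0, 0],
    [0, 0, 0],
    [0, 0, 0]
  ]
}}

```text
clock: 17.7
position: [0.4674, -0.3006, 0.1378]
ee_rot: [0.985, 0.172, 0.0, 0.0]
ft_force: [-4.7, 2.6, 7.6]
grip_width: 0.129
```

Request:
{"fn": "move_arm", "kwargs": {
  "claw": [0.15, 0.2, 0.25, 0.3, 0.4, 0.4],
  "dp": [
    [0, 0, 0],
    [0, 0, 0],
    [0, 0, 0],
    [0, 0, 0],
    [0, 0, 0],
    [0, 0, 0]
  ],
  "turn": [
    [0, 0, 0],
    [0, 0, 0],
    [0, 0, 0],
    [0, 0, 0],
    [0, 0, 0],
    [0, 0, 0]
  ],
  "grip_force": 20
}}

```text
clock: 18.2
position: [0.4671, -0.3006, 0.1365]
ee_rot: [0.985, 0.172, 0.0, -0.0]
ft_force: [0.2, -0.1, -0.2]
grip_width: 0.402
```

Request:
{"fn": "move_arm", "kwargs": {
  "claw": [0.4, 0.5, 0.65, 0.7, 0.7, 0.7],
  "dp": [
    [0, 0, -0.03],
    [0, 0, -0.06],
    [0, 0, -0.06],
    [0, 0, -0.05],
    [0, 0, 0],
    [0, 0, 0]
  ],
  "turn": [
    [0, 0, 0],
    [0, 0, 0],
    [0, 0, 0],
    [0, 0, 0],
    [0, 0, 0],
    [0, 0, 0]
  ]
}}

```text
clock: 18.7
position: [0.4675, -0.3009, 0.1776]
ee_rot: [0.985, 0.172, 0.001, 0.001]
ft_force: [-0.9, 0.3, -0.2]
grip_width: 0.702
```

```bash
sed 's/^z=.*/z=.145-.052;b=(.4672,-.3006,.346)/' look.py > look2.py; python3 look2.py 12; python3 plan.py .4673 -.3006 .12 19.8 4
```

```text
[ 0.46686666 -0.30053968  0.17627771] [-0.18476532 -0.19531117  0.85657745] 0.7005441297635294
from [ 0.4669 -0.3005  0.1763] 19.78 tilt 0.01
dp [[0.0, 0.0, 0.07], [0.001, 0.001, 0.071], [0.0, -0.0, 0.07], [0.001, 0.0, 0.07]]
turn -0.0001 end [ 0.4673 -0.3006  0.1201] 19.8
```

View pics/ov12.png

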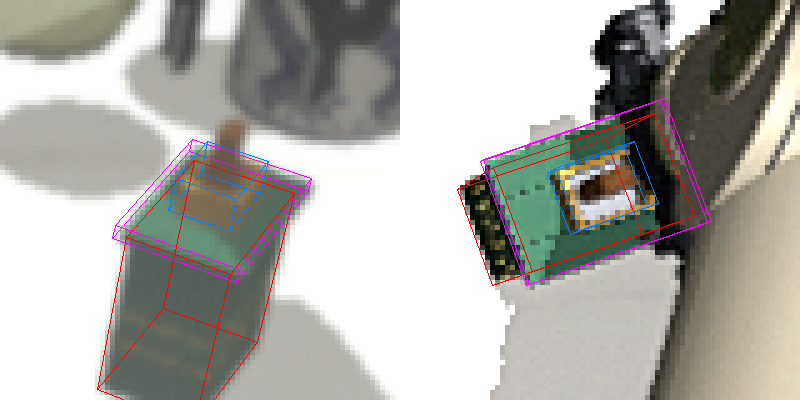

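The view shows both lids nested and level on the tin, released, with the tab inside the collar. Next I lower over the collar.

Request:
{"fn": "move_arm", "kwargs": {
  "claw": [0.65, 0.6, 0.6, 0.6, 0.6, 0.6, 0.6, 0.6],
  "dp": [
    [0, 0, 0.05],
    [0, 0, 0.07],
    [0, 0, 0.07],
    [0.001, 0, 0.06],
    [0, 0, 0.03],
    [0, 0, 0.01],
    [0, 0, 0],
    [0, 0, 0]
  ],
  "turn": [
    [0, 0, 0],
    [0, 0, 0],
    [0, 0, 0],
    [0, 0, 0],
    [0, 0, 0],
    [0, 0, 0],
    [0, 0, 0],
    [0, 0, 0]
  ]
}}

```text
clock: 19.47
position: [0.4676, -0.3006, 0.1189]
ee_rot: [0.985, 0.172, 0.0, 0.0]
ft_force: [-0.9, 0.1, 1.0]
grip_width: 0.597
```

```bash
python3 plan.py .4673 -.3006 .1145 19.8 1; python3 look2.py 13
```

```text
from [ 0.4676 -0.3006  0.1189] 19.79 tilt 0.04
dp [[-0.001, -0.0, 0.022]]
turn -0.0002 end [ 0.4674 -0.3007  0.1145] 19.8
[ 0.46768841 -0.30072086  0.11924699] [0.42669441 0.07423351 0.50623191] 0.6017058831882478
```

View pics/ov13.png

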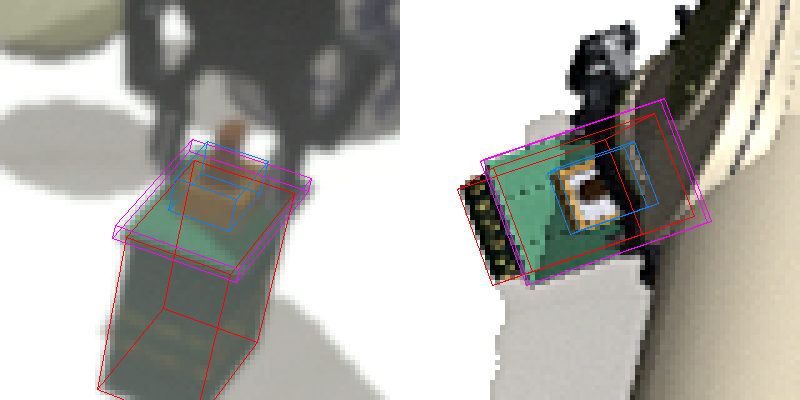

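Request:
{"fn": "move_arm", "kwargs": {
  "claw": [0.6, 0.55, 0.5, 0.47, 0.45, 0.43, 0.42, 0.41],
  "dp": [
    [-0.001, 0, 0.012],
    [0, 0, 0.01],
    [0, 0, 0],
    [0, 0, 0],
    [0, 0, 0],
    [0, 0, 0],
    [0, 0, 0],
    [0, 0, 0]
  ],
  "turn": [
    [0, 0, 0],
    [0, 0, 0],
    [0, 0, 0],
    [0, 0, 0],
    [0, 0, 0],
    [0, 0, 0],
    [0, 0, 0],
    [0, 0, 0]
  ]
}}

```text
clock: 20.23
position: [0.467, -0.3007, 0.1142]
ee_rot: [0.985, 0.172, -0.0, 0.0]
ft_force: [-0.6, 0.5, -0.1]
grip_width: 0.411
```

Request:
{"fn": "move_arm", "kwargs": {
  "claw": [0.4, 0.39, 0.37, 0.35, 0.33, 0.3, 0.3, 0.3],
  "dp": [
    [0, 0, 0],
    [0, 0, 0],
    [0, 0, 0],
    [0, 0, 0],
    [0, 0, 0],
    [0, 0, 0],
    [0, 0, 0],
    [0, 0, 0]
  ],
  "turn": [
    [0, 0, 0],
    [0, 0, 0],
    [0, 0, 0],
    [0, 0, 0],
    [0, 0, 0],
    [0, 0, 0],
    [0, 0, 0],
    [0, 0, 0]
  ]
}}

```text
clock: 20.9
position: [0.4672, -0.3006, 0.1143]
ee_rot: [0.985, 0.172, 0.0, 0.0]
ft_force: [-0.5, 0.4, 2.5]
grip_width: 0.393
```

```bash
python3 look2.py 14
```

```text
[ 0.46714178 -0.30068476  0.11427339] [-1.01452092 -0.16783599  2.83468288] 0.3967782181157544
```

View pics/ov14.png

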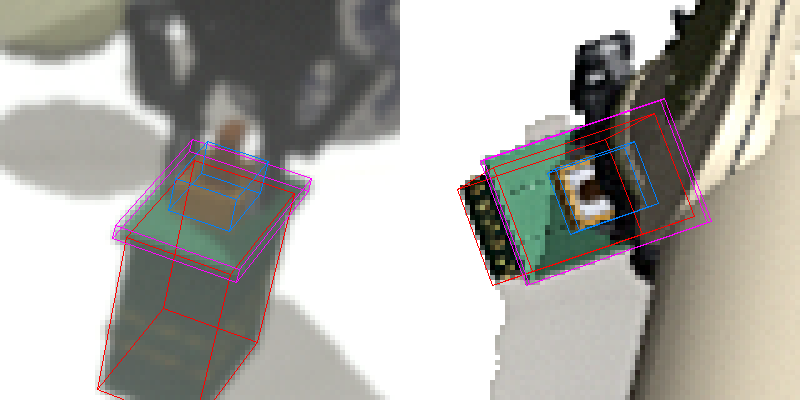

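Collar gripped (33.6 mm against the given 34), and the tab stands free inside it. I lift slowly.

Request:
{"fn": "move_arm", "kwargs": {
  "claw": [0.3, 0.3, 0.3, 0.3, 0.3, 0.3],
  "dp": [
    [0, 0, 0],
    [0, 0, 0],
    [0, 0, -0.01],
    [0, 0, -0.01],
    [0, 0, -0.01],
    [0, 0, 0]
  ],
  "turn": [
    [0, 0, 0],
    [0, 0, 0],
    [0, 0, 0],
    [0, 0, 0],
    [0, 0, 0],
    [0, 0, 0]
  ],
  "grip_force": 30
}}

```text
clock: 21.5
position: [0.4672, -0.3005, 0.1204]
ee_rot: [0.985, 0.172, 0.0, 0.0]
ft_force: [0.2, -0.2, -1.2]
grip_width: 0.391
```

```bash
python3 look2.py 15
```

```text
[ 0.46707777 -0.30047699  0.1200611 ] [-0.60124837 -0.67078644 -1.14654958] 0.3909416978476678
```

View pics/ov15.png

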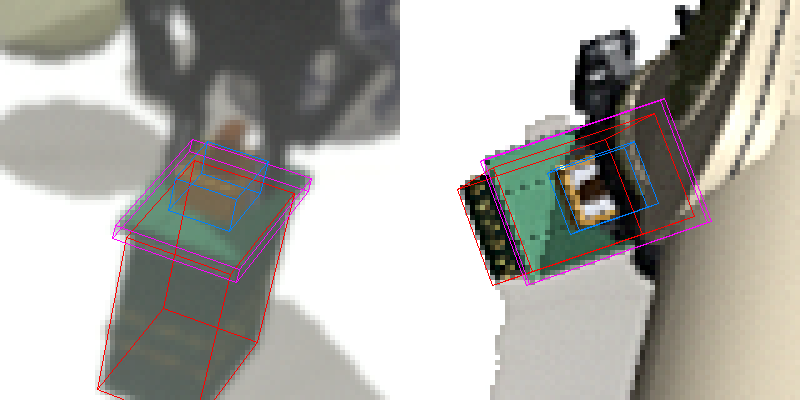

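The force is about 1.2 N, which is the outer lid's weight alone, so it has come free. I continue straight up.

Request:
{"fn": "move_arm", "kwargs": {
  "claw": [0.3, 0.3, 0.3, 0.3, 0.3, 0.3, 0.3, 0.3],
  "dp": [
    [0, 0, -0.02],
    [0, 0, -0.03],
    [0, 0, -0.04],
    [0, 0, -0.04],
    [0, 0, -0.04],
    [0, 0, -0.04],
    [0, 0, -0.04],
    [0, 0, -0.04]
  ],
  "turn": [
    [0, 0, 0],
    [0, 0, 0],
    [0, 0, 0],
    [0, 0, 0],
    [0, 0, 0],
    [0, 0, 0],
    [0, 0, 0],
    [0, 0, 0]
  ]
}}

```text
clock: 22.27
position: [0.4671, -0.3006, 0.1792]
ee_rot: [0.985, 0.172, 0.0, 0.0]
ft_force: [-0.7, 0.0, -1.0]
grip_width: 0.39
```

Request:
{"fn": "move_arm", "kwargs": {
  "claw": [0.3, 0.3, 0.3, 0.3, 0.3, 0.3, 0.3, 0.3],
  "dp": [
    [0, 0, -0.04],
    [0, 0, -0.04],
    [0, 0, -0.04],
    [0, 0, -0.03],
    [0, 0, -0.02],
    [0, 0, -0.01],
    [0, 0, 0],
    [0, 0, 0]
  ],
  "turn": [
    [0, 0, 0],
    [0, 0, 0],
    [0, 0, 0],
    [0, 0, 0],
    [0, 0, 0],
    [0, 0, 0],
    [0, 0, 0],
    [0, 0, 0]
  ]
}}

```text
clock: 22.93
position: [0.4669, -0.3005, 0.2139]
ee_rot: [0.985, 0.172, -0.0, -0.0]
ft_force: [0.4, -0.0, -0.6]
grip_width: 0.388
```

Request:
{"fn": "move_arm", "kwargs": {
  "claw": [0.3, 0.3, 0.3, 0.3],
  "dp": [
    [0, 0, 0],
    [0, 0, 0],
    [0, 0, 0],
    [0, 0, 0]
  ],
  "turn": [
    [0, 0, 0],
    [0, 0, 0],
    [0, 0, 0],
    [0, 0, 0]
  ]
}}

```text
clock: 23.27
position: [0.467, -0.3005, 0.214]
ee_rot: [0.985, 0.172, -0.0, -0.0]
ft_force: [-0.5, 0.1, -0.9]
grip_width: 0.391
```

```bash
python3 - <<'E'
from ov import *
for n in("scene","top"):
    im=cams.camera(n);cv2.imwrite(f"pics/{n}16.png",im[:,:,::-1])
o=manip.get_obs();p=o["position"];print(p,o["ft_force"],o["grip_width"])
z=.0925;b=(.4672,-.3006,.346);dz=p[2]-.1143
overlay(16,[((.4676,-.301,.345),(.058,.092,0,.102)),(b,(.069,.103,.103+dz,.111+dz)),(b,(.058,.092,.102,.106)),(b,(.012,.022,.131,.159))],"pics/ov16.png",{"scene":(428,148),"top":(430,232)})
E
```

```text
[ 0.4670375  -0.30055435  0.21402586] [-0.80932863 -0.28053493 -0.65428375] 0.3899603158708883
```

View pics/ov16.png

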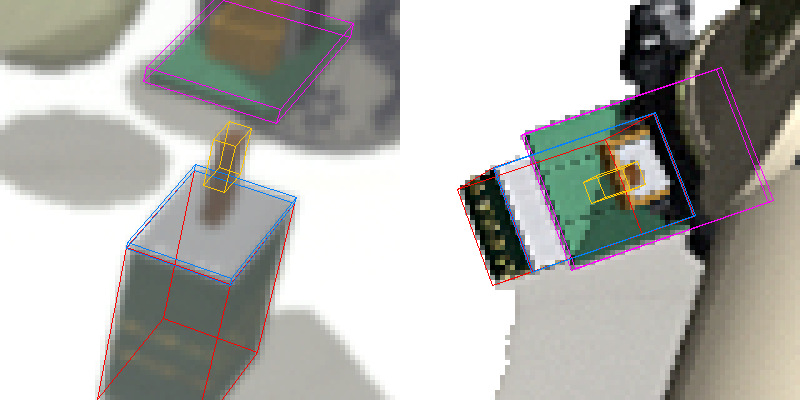

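View pics/scene16.png

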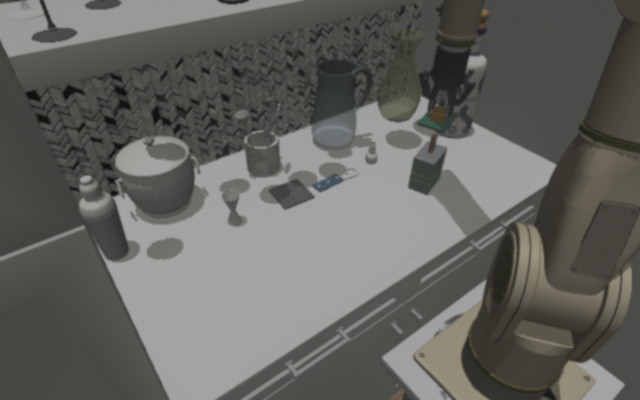

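The outer lid hangs level about 10 cm up, around (437,118). The inner lid sits flush on the tin with its tab at (432,144), and its plate matches the model outline. I hand in.

```bash
python3 -c "
from workcell import manip
print(manip.hand_in())"
```

```text
the job is handed in; nothing more can be done
None
```

I finished all three parts, and the job was handed in at about 23 s of the 64 s allowed. No verdict was reported.

- **Stacking:** I stacked the sugar tin on the closed tin and let go. Camera fits of the stack agreed with the closed tin's pose to about 1 mm.
- **Lids:** I lifted the nested lids by the inner lid's tab and lowered them until they seated. The seating height was 0.1378 m, exactly as predicted, and then I let go.
- **Outer lid:** I lifted the outer lid alone by its collar, 100 mm straight up. The wrist carried only about 1 N, close to that lid's own weight.

In the last pictures the outer lid is held level, and the inner lid sits flush on the tin. The coaster, opener, stopper and jigger look unmoved, though I did not measure them.

The scene camera's fits differed from the top camera's by about 2–3 mm. I relied on the top camera and the gripper contact, and those two agreed with each other.

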